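# Back the indexing ratchet off by one notch

### The job

The flange on the blue indexing stand has been indexed one notch too far. Using only the fingertips, push the red ball over so that the pawl lifts out of the ratchet wheel and stays up, push the cross handle so that the wheel turns backward by exactly one notch (its top moves towards the pawl's pivot), then push the red ball back so that the pawl drops fully into the next notch. Only push, gently: grip and lift nothing, and leave the small things lying around where they are.

Things in the scene. Friction and masses are not known exactly. Their poses are not given: they have to be found in the camera images.
- stand: Blue indexing stand fixed to the bench, cross handle facing the robot. Origin: underside of the base, below the wheel's axis; x from front to back (away from the robot), y left, z up. Base 14 mm thick, x -108 to +68 mm, y -115 to +115 mm. Blue back plate behind wheel and pawl, x 42 to 54 mm, near the pawl up to z 194 mm; the pawl's stop pin is below z 190 mm
- wheel_centre (a point): centre of the ratchet wheel (steel, 8 saw teeth, 108 mm across, 14 mm thick): x +25, y 0, z 105 mm of the stand; its axis runs along the stand's x. The cross handle sits on the same spindle in the plane x -30 mm of the stand; a fixed grey flange, 60 mm across, on the spindle nose, x -42 to -66 mm, turns with it
- upper_ball (a point): centre of a black ball, 18 mm across, at the end of the handle bar that is uppermost at the start; it leans about 22 degrees to +y of the stand, and as far to -y after one notch backward. Four such bars, 10 mm thick, 90 degrees apart, ball centres 78 mm from the axis
- pawl_pivot (a point): pivot of the brass pawl, parallel to the stand's x: x +25, y -80, z 163 mm of the stand. The pawl and its ball swing in the wheel's plane; the arm points from the pivot to +y, its nose 80 mm from the pivot
- wheel (a joint): turn of ratchet wheel and handle, rad. 0 at the start, give or take 0.07 (play in the notch); grows backward: top moves to -y of the stand, towards the pawl's pivot (clockwise seen from the robot). One notch = 0.785. About 2 N at a ball turn it; it stays where left. With the pawl down it cannot turn backward. The pawl drops fully in only within 0.10 of a whole notch
- pawl (a joint): turn of the pawl, rad: 0 fully down in a notch, 0.96 thrown back against its stop. Over-centre: let go below 0.5 it falls onto the wheel, above 0.8 it falls back to the stop and stays. Less than 1 N at the red ball moves it. The nose clears the teeth above 0.2
- red_ball (a point): centre of the red ball, 22 mm across, on the pawl's 8 mm stem, 70 mm from the pivot. With the pawl down the stem stands up leaning 25 degrees to +y of the stand; thrown back it leans 30 degrees to -y. Pushing it to -y lifts the pawl, pushing it to +y lowers it
- nut: loose grey hex nut, 30x35x16 mm, on the front left of the base; leave it. Origin: centre of its underside
- bushing: loose bronze bushing, 26 mm across, 24 mm high, on the front right of the base; leave it. Origin: centre of its underside
- tin: loose flat tin with a blue lid, 60 mm across, 24 mm high; leave it. Origin: centre of its underside
- hexkey: loose black hex key, 34x104x8 mm; leave it. Origin: centre of its underside
- oiler: loose small oil bottle with a red spout, 28x44x132 mm, upright behind the stand; leave it. Origin: centre of its underside
- gear: loose brass spur gear lying flat, 43 mm across, 12 mm high; leave it. Origin: centre of its underside

How it is judged:
By the outcome, as a careful person would: the job done as asked, in the order asked, and still so for the second after the job is handed in, with the robot touching nothing.
It also fails if it takes over 64 s, if anything falls off the work surface, if the arm or the gripper's body presses on something with over 40 N, if the wrist force passes 120 N, or if a joint passes its speed limit or range.

### The arm

A 7-joint arm with a two-finger parallel gripper is mounted at the origin on a cart in front of the work surface, level with it; the furniture and walls round the work are solid. World frame = base frame: x ahead of the robot, y to its left, z up, the work surface at z = 0. Lengths are in m, angles in rad, forces in N, time in s.
With the tool pointing down it reaches from about 0.425 to 0.875 m from the base axis. Payload 8.4 kg.
Tool frame: the origin (TCP) lies on the centre line of the jaws, within the pads' length; the fingertips stand 14 mm ahead of it and the grasp point (between the pads) lies 5 mm behind it (ctrl.finger_overhang is the z of the fingertips in the tool frame, in m); z points along the fingers, y is the line along which they close (so a half turn about z gives the same grasp; the last joint's range is limited). The gripper opens to 85 mm and grips with 20 to 120 N. Pads are 22 mm wide; open, the fingers measure 114 mm over their backs; the gripper's body (76 mm by 85 mm) begins 54 mm behind the grasp point. The pads swing forward as they close: fully open they stand 13 mm farther back than shut.
Start: joints at [-1.397, 0.333, 0.04, 1.465, -0.013, 1.343, -0.059], TCP at [0.175, 0.626, 0.245] pointing down, gripper open.
Joint ranges: [-2.58, 2.58], [-0.38, 2.09], [-1.3, 1.39], [0.25, 2.4], [-1.5, 4.64], [0.08, 2.09], [-2.65, 2.65]. Speed limits (rad/s): [2.22, 2.22, 2.79, 2.79, 3.14, 3.14, 3.14].

### API

Orientations are given as a rotation vector (axis times angle).
In Python, from rig import ctrl, viewer gives the robot as it stands.
- The arm moves only by the tool arm_command, never from a script. Its argument "moves" is text: rows parted by semicolons, each of 5 numbers parted by spaces: the opening, from -1 (shut) to 1 (fully open), then the shift along the world's x, y, z in cm, then the turn about the world's z in degrees. A call has 1 to 12 rows; each row shifts and turns the commanded pose from where the row before left it; what a row does not reach is not made up. A row lasts 1/12 s, in which the tool goes at most 41.7 mm and 7.16 degrees, less where a joint would pass 70% of its speed; a pose out of reach is approached as far as the arm can. A call is refused whole if a number of a shift passes 4.17 or a number of a turn 7.16, either way. A call with a gripper value outside its range is refused whole. The fingers move at their own pace and stop on an object; "squeeze" is the grip in N (left out, the last holds). Time passes only in rows, so rows that do not move let the fingers close. It gives the time, the measured TCP pose, the force, the opening and the grip force at its end, in the units of the state.
- ctrl.read_state(): the state, without advancing time (a new reading comes with each control period).
- viewer.capture(name): name is "side" or "top" or "wrist"; returns (picture, depth): 420x560x3 uint8, red, green, blue; 420x560 float32, m along the optical axis (not along the pixel's ray), 0 where there is no reading.
- viewer.calibration(name): a dict with "mtx" (3x3 intrinsics, pixels), "R" (3x3) and "t" (3): a world point X has camera coordinates R X + t; the wrist camera has in their place "tool_from_camera" (4x4, takes a point from camera to tool coordinates, whose origin is the TCP and whose axes are the flange's). Camera axes: x right, y down, z forward; pixel columns grow to the right and rows downward; lengths in m; the calibration is good to about 2 mm. A picture is of the moment at which its call begins: read the wrist's pose just before it. calibration takes no time and is no camera call.
- ctrl.job_done(): hands the job in; it is judged then, once.
The state is a dict: "t": time; "q": joint angles; "qd": joint speeds; "joint_torque": joint torques, N m; "position": TCP position; "orientation": TCP orientation; "wrist_force": force on the tool from outside, world axes, zero at the start; "moment": the same for the moment, N m; "gripper_width": opening from 0.0 (shut) to 1.0 (fully open); "grasp_force": force on a finger pad.
Only numpy, scipy, OpenCV 4.12 (cv2) and the standard library are available. Lean on these libraries where they do the work, as an engineer would, in place of code of your own. Each camera call takes 0.05 s, during which the arm holds its last target. There are 200 camera calls.

## Working session

There is one attempt and no reset: what is moved stays moved. The work goes in short steps, Python scripts to look and compute and a tool call to move; the robot and the scene stay as the last step left them, time stands still between calls to the robot, and variables do not carry over. Pictures are saved under pics/ and viewed, at most 10 in all, crops included, and the job is handed in when it is done.

Besides the shell and the picture viewer there is one more tool, called as name(argument=value, ...) on one line, values as JSON. arm_command: Moves the arm, as the interface text tells. Its arguments: {"type":"object","properties":{"moves":{"type":"string"},"squeeze":{"type":"number"}},"required":["moves"]}

```bash
mkdir -p pics
python3 - <<'E'
from rig import ctrl, viewer
import cv2,numpy as np
s=ctrl.read_state();print(s['t'],s['position'],s['orientation'])
for n in("side","top"):
    p,d=viewer.capture(n);cv2.imwrite(f"pics/{n}0.png",p[:,:,::-1]);np.savez(f"{n}0.npz",p=p,d=d)
    c=viewer.calibration(n);print(n,c)
E
```

```text
0.0 [0.17502885 0.62554818 0.24440853] [-4.27236106e-01 -3.11226419e+00  2.52634849e-03]
side {'mtx': array([[413.14251306,   0.        , 276.3823381 ],
       [  0.        , 413.14251306, 207.12955547],
       [  0.        ,   0.        ,   1.        ]]), 'R': array([[ 0.93365126, -0.35784707,  0.01551762],
       [-0.17082646, -0.48294178, -0.85882801],
       [ 0.3148232 ,  0.79919504, -0.51202895]]), 't': array([-0.52440319,  0.20996911,  1.06855176])}
top {'mtx': array([[502.23492209,   0.        , 278.83948353],
       [  0.        , 502.23492209, 203.60532777],
       [  0.        ,   0.        ,   1.        ]]), 'R': array([[-0.01918133, -0.99980531,  0.00462883],
       [-0.98230634,  0.01798256, -0.18641589],
       [ 0.18629636, -0.00812264, -0.98246002]]), 't': array([-0.01205335,  0.57656722,  1.65775173])}
```

View pics/side0.png

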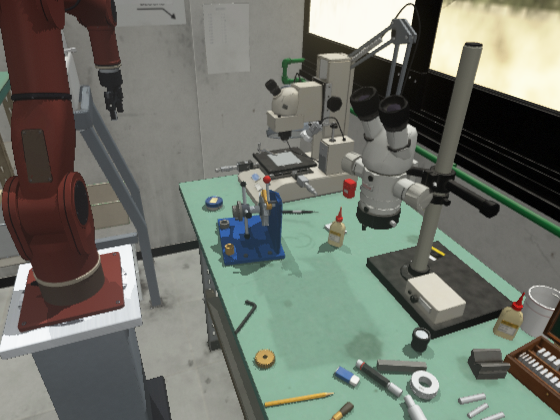

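View pics/top0.png

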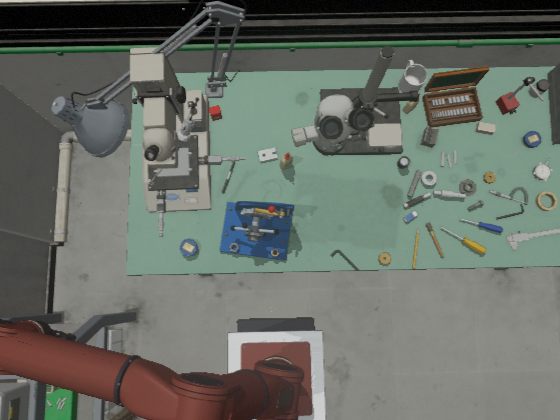

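The top view shows the blue stand at about cols 221-293, rows 203-260, with the red ball near (271,210). In the side view the red ball is near (267,180). I'll zoom in on both.

```bash
cat > h.py <<'E'
import numpy as np,cv2
from rig import ctrl,viewer
def world(cal,u,v,z):
    K=cal['mtx'];return cal['R'].T@(z*np.linalg.inv(K)@np.array([u,v,1.])-cal['t'])
def proj(cal,X):
    c=cal['R']@X+cal['t'];p=cal['mtx']@c;return p[:2]/p[2]
E
python3 - <<'E'
from h import *
a=np.load('top0.npz');b=np.load('side0.npz')
A=cv2.resize(a['p'][190:270,215:300],None,fx=6,fy=6,interpolation=2)[:480]
B=cv2.resize(b['p'][160:270,205:295],None,fx=4.36,fy=4.36,interpolation=2)
h=np.zeros((480,510+B.shape[1],3),np.uint8);h[:,:510]=A[:,:510];h[:B.shape[0],510:]=B[:480]
h=h[:,:800] if h.shape[1]>800 else h
cv2.imwrite('pics/z0.png',cv2.resize(h,(min(800,h.shape[1]),480))[:,:,::-1]);print(h.shape)
for n,D in(('top',a),('side',b)):
    p,d=D['p'].astype(int),D['d'];cal=viewer.calibration(n)
    r0,r1,c0,c1=(190,270,215,300) if n=='top' else (160,270,205,295)
    m=np.zeros(d.shape,bool);m[r0:r1,c0:c1]=1
    red=m&(p[...,0]>120)&(p[...,1]<60)&(p[...,2]<60)
    v,u=np.nonzero(red);print(n,'red',len(u),u.mean(),v.mean(),world(cal,u.mean(),v.mean(),np.median(d[red])))
    blue=m&(p[...,2]>p[...,0]*1.6)&(p[...,2]>p[...,1]*1.4)&(d>0)
    v,u=np.nonzero(blue);W=np.array([world(cal,x,y,d[y,x]) for y,x in zip(v,u)])
    base=W[(abs(W[:,2]-.014)<.008)]
    r=cv2.minAreaRect((base[:,:2]*1000).astype(np.float32));print('base',len(base),np.median(base[:,2]),r,cv2.boxPoints(r))
    pl=W[W[:,2]>.1]; 
    if len(pl): print('plate',len(pl),pl.min(0),pl.max(0),pl.mean(0))
E
```

```text
(480, 800, 3)
top red 21 271.14285714285717 208.33333333333334 [0.52782007 0.00228593 0.23478325]
base 1490 0.014497624578484188 ((490.7656555175781, 58.68976593017578), (224.3190460205078, 172.1840362548828), 80.9886703491211) [[388.1687   -38.600838]
 [558.22754  -65.569984]
 [593.3626   155.98038 ]
 [423.30377  182.94952 ]]
plate 47 [ 0.5349104  -0.06280832  0.1339711 ] [0.56825774 0.10710243 0.19977249] [0.55392537 0.03379734 0.16573698]
side red 20 267.0 178.2 [ 0.52899912 -0.00456138  0.23252379]
base 1792 0.012645579859608975 ((489.288330078125, 120.05672454833984), (371.90203857421875, 174.758544921875), 85.84456634521484) [[388.6643  -59.07373]
 [562.9634  -71.73717]
 [589.91235 299.1872 ]
 [415.61328 311.85062]]
plate 58 [ 0.46916988 -0.07058377  0.105745  ] [0.56117675 0.04769632 0.1946737 ] [ 0.5411417  -0.03320883  0.18264448]
```

View pics/z0.png

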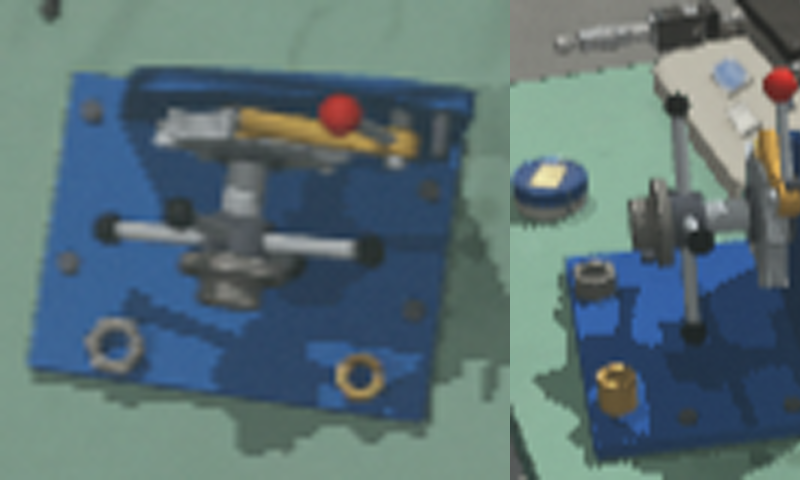

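arm_command(moves="-1 1.75 -3.6 0.5 0.5; -1 1.75 -3.6 0.5 0.5; -1 1.75 -3.6 0.5 0.5; -1 1.75 -3.6 0.5 0.5; -1 1.75 -3.6 0.5 0.5; -1 1.75 -3.6 0.5 0.5; -1 1.75 -3.6 0.5 0.5; -1 1.75 -3.6 0.5 0.5; -1 1.75 -3.6 0.5 0.5; -1 1.75 -3.6 0.5 0.5; -1 1.75 -3.6 0.5 0.5; -1 1.75 -3.6 0.5 1", squeeze=20)

```text
t: 1.1
position: [0.3854, 0.1918, 0.3054]
orientation: [-0.25, -3.131, -0.0]
wrist_force: [1.5, 0.9, 0.6]
gripper_width: -0.003
grasp_force: 0.0
```

arm_command(moves="-1 2.45 -2.55 0 0; -1 2.45 -2.55 0 0; -1 2.45 -2.55 0 0; -1 2.45 -2.55 0 0; -1 2.45 -2.55 0 0; -1 2.45 -2.55 0 0; -1 0 0 0 0; -1 0 0 0 0")

```text
t: 1.77
position: [0.5326, 0.039, 0.3047]
orientation: [-0.256, -3.13, 0.003]
wrist_force: [-0.6, 0.7, 0.3]
gripper_width: -0.003
grasp_force: 0.0
```

```bash
cat >> h.py <<'E'
from scipy.spatial.transform import Rotation as Ro
def wcal():
    s=ctrl.read_state();T=np.eye(4);T[:3,:3]=Ro.from_rotvec(s['orientation']).as_matrix();T[:3,3]=s['position']
    c=viewer.calibration('wrist');M=np.linalg.inv(T@np.asarray(c['tool_from_camera']));return dict(mtx=c['mtx'],R=M[:3,:3],t=M[:3,3])
O=np.array([.5105,.0556,0]);a=np.radians(-9.0);Rs=np.array([[np.cos(a),-np.sin(a),0],[np.sin(a),np.cos(a),0],[0,0,1]])
def w2s(W): return (np.asarray(W)-O)@Rs*1000
def s2w(S): return O+Rs@(np.asarray(S)/1000)
E
python3 - <<'E'
from h import *
s=ctrl.read_state();print(s['t'],s['position'],s['wrist_force'],ctrl.finger_overhang,w2s(s['position']))
c=wcal();p,d=viewer.capture('wrist');p=p.copy()
pt,_=viewer.capture('top');ct=viewer.calibration('top');pt=pt.copy()
q=p.astype(int);red=(q[...,0]>120)&(q[...,1]<60)&(q[...,2]<60)
v,u=np.nonzero(red)
if len(u): print(len(u),u.mean(),v.mean(),w2s(world(c,u.mean(),v.mean(),np.median(d[red]))))
pts=[(25,-50.4,226.4),(-30,29,177),(25,-80,163),(-30,72,76),(-30,-72,134),(-108,115,14),(-108,-115,14),(68,-115,14),(68,115,14)]
for P in pts:
    for im,cc in((p,c),(pt,ct)):
        x=proj(cc,s2w(P));cv2.circle(im,tuple(np.int32(np.round(x))),2,(0,255,0),-1 if im is p else 1)
A=cv2.resize(pt[185:275,210:305],(253,240),interpolation=2)
h=np.zeros((420,800,3),np.uint8);h[:,:547]=p[:,:547];h[:240,547:]=A
cv2.imwrite('pics/w1.png',h[:,:,::-1])
E
```

```text
1.7667 [0.53264593 0.03902252 0.30474462] [-0.61173843  0.72575848  0.27219738] 0.014 [ 24.46656424 -12.90900193 304.7446188 ]
611 221.3911620294599 224.80196399345334 [ 22.19618401 -48.11427827 233.15593262]
```

View pics/w1.png

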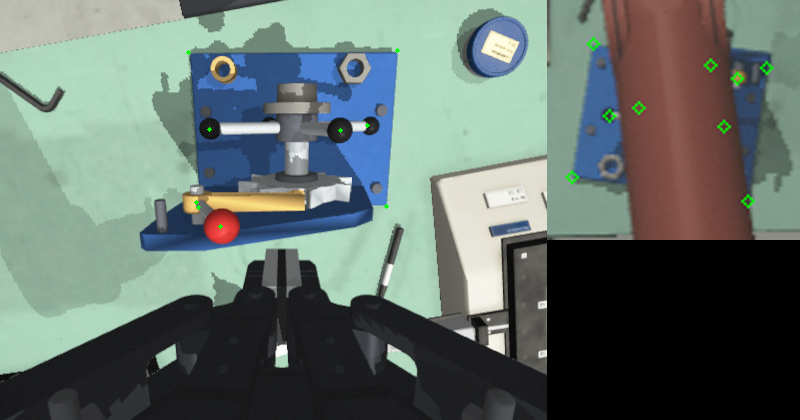

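Markers drawn from the stand pose (yaw -9°) fall on the red ball (221,225), the upper black ball (340,130) and the base corners, so the fit is good. Next I lower beside the red ball and push.

arm_command(moves="-1 0 0 -2.0 0; -1 0 0 -2.0 0; -1 0 0 -2.0 0; -1 0 0 -2.0 0; -1 0 0 0 0; -1 -0.08 -0.5 0 0; -1 -0.08 -0.5 0 0; -1 -0.08 -0.5 0 0; -1 -0.08 -0.5 0 0; -1 -0.08 -0.5 0 0; -1 -0.08 -0.5 0 0; -1 -0.08 -0.5 0 0")

```text
t: 2.87
position: [0.5266, 0.0053, 0.2256]
orientation: [0.251, 3.131, 0.0]
wrist_force: [-1.0, 1.1, 0.6]
gripper_width: 0.002
grasp_force: 0.2
```

arm_command(moves="-1 -0.08 -0.5 0 0; -1 -0.08 -0.5 0 0; -1 -0.08 -0.5 0 0; -1 -0.08 -0.5 0 0; -1 -0.08 -0.5 0 0; -1 -0.08 -0.5 0 0; -1 -0.05 -0.3 0 0; -1 -0.03 -0.2 0 0; -1 0 0 0 0; -1 0 0 0 0")

```text
t: 3.7
position: [0.521, -0.029, 0.2253]
orientation: [0.25, 3.132, 0.0]
wrist_force: [-0.4, 1.0, 0.1]
gripper_width: -0.002
grasp_force: 0.0
```

```bash
cat >> h.py <<'E'
def look(name=None):
    s=ctrl.read_state();print(s['t'],w2s(s['position']).round(1),np.round(s['wrist_force'],1))
    c=wcal();p,d=viewer.capture('wrist');q=p.astype(int);red=(q[...,0]>120)&(q[...,1]<60)&(q[...,2]<60)
    v,u=np.nonzero(red)
    if len(u): print('red',len(u),w2s(world(c,u.mean(),v.mean(),np.median(d[red]))).round(1))
    v,u=np.nonzero((q.max(2)<45)&(d>0)&(np.arange(420)[:,None]<250))
    W=w2s(np.array([world(c,x,y,d[y,x]) for y,x in zip(v,u)]))
    k=(abs(W[:,0]+30)<15)&(abs(W[:,1])<60)&(W[:,2]>162)&(W[:,2]<200)
    if k.sum(): print('black',k.sum(),(W[k].min(0)+W[k].max(0)).round(1)/2,W[k].max(0).round(1))
    if name: cv2.imwrite('pics/'+name,p[:,:,::-1])
E
python3 -c "
from h import *
look('w2.png')"
```

```text
3.7 [ 23.6 -81.9 225.3] [-0.4  1.   0.1]
red 1477 [  19.6 -112.2  230.2]
black 824 [-30.1   26.35 179.5 ] [-21.7  33.6 187.1]
```

arm_command(moves="-1 0.08 0.5 0 0; -1 0 0 2 0; -1 0 0 3 0; -1 0 0 3 0; -1 -0.62 3.0 0 0; -1 -0.62 3.0 0 0; -1 -0.62 3.0 0 0; -1 -0.62 3.0 0 0; -1 -0.52 2.5 0 0; -1 0 0 0 0; -1 0 0 0 0")

```text
t: 4.67
position: [0.4913, 0.123, 0.3052]
orientation: [-0.244, -3.132, 0.001]
wrist_force: [-0.9, -0.1, 0.9]
gripper_width: -0.003
grasp_force: 0.0
```

```bash
python3 -c "
from h import *
look('w3.png')"
```

```text
4.6667 [-29.5  63.5 305.2] [-0.9 -0.1  0.9]
red 505 [  23.  -108.   230.4]
black 336 [-31.05  29.   182.85] [-22.9  37.2 187.1]
```

View pics/w3.png

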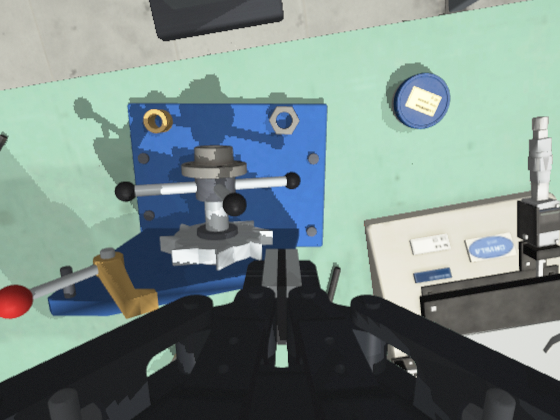

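Pawl is thrown back: red ball at (14,302), arm raised. The upper black ball is at (234,204). Next I push the handle.

arm_command(moves="-1 0 0 -4 0; -1 0 0 -4 0; -1 0 0 -3 0; -1 0 0 -1 0; -1 -0.08 -0.5 0 0; -1 -0.08 -0.5 0 0; -1 -0.08 -0.5 0 0; -1 -0.08 -0.5 0 0; -1 -0.08 -0.5 0 0; -1 -0.08 -0.5 0 0; -1 -0.08 -0.5 0 0; -1 -0.08 -0.5 0 0")

```text
t: 5.72
position: [0.4863, 0.0806, 0.187]
orientation: [0.25, 3.129, 0.003]
wrist_force: [0.7, 1.7, 1.0]
gripper_width: 0.001
grasp_force: 1.1
```

arm_command(moves="-1 -0.08 -0.5 0 0; -1 -0.08 -0.5 0 0; -1 -0.06 -0.4 0 0; -1 -0.05 -0.3 0 0; -1 -0.03 -0.2 0 0; -1 -0.03 -0.2 0 0; -1 0 0 0 0; -1 0 0 0 0")

```text
t: 6.38
position: [0.4817, 0.0597, 0.1851]
orientation: [-0.25, -3.131, 0.001]
wrist_force: [0.1, 0.2, -0.5]
gripper_width: -0.0
grasp_force: 0.0
```

```bash
cat >> h.py <<'E'
def fit(name):
    # handle angle: black-ball depth points near the handle plane, fitted to circle positions
    s=ctrl.read_state();c=wcal();p,d=viewer.capture('wrist');q=p.astype(int)
    v,u=np.nonzero((q.max(2)<60)&(d>0)&(np.arange(420)[:,None]<330))
    W=w2s(np.array([world(c,x,y,d[y,x]) for y,x in zip(v,u)]))
    r=np.hypot(W[:,1],W[:,2]-105);k=(abs(W[:,0]+30)<12)&(r>66)&(r<90);W=W[k]
    best=[]
    for th in np.radians(np.arange(0,90,.5)):
        e=1e9*np.ones(len(W))
        for j in range(4):
            P=[-30,78*np.sin(th+j*np.pi/2),105+78*np.cos(th+j*np.pi/2)]
            e=np.minimum(e,abs(np.linalg.norm(W-P,axis=1)-9))
        best.append((np.minimum(e,6).mean(),np.degrees(th)))
    print('t',s['t'],w2s(s['position']).round(1),np.round(s['wrist_force'],1),len(W),'lean to +y, mod 90:',sorted(best)[:4])
    cv2.imwrite('pics/'+name,p[:,:,::-1])
E
python3 -c "
from h import *
fit('w4.png')"
```

```text
t 6.3833 [-29.   -0.4 185.1] [ 0.1  0.2 -0.5] 3055 lean to +y, mod 90: [(np.float64(1.7235815909916523), np.float64(73.0)), (np.float64(1.7391891465127922), np.float64(73.5)), (np.float64(1.8310633403962695), np.float64(72.5)), (np.float64(1.8663304035352193), np.float64(74.0))]
```

arm_command(moves="-1 -0.03 -0.2 0 0; -1 -0.03 -0.2 0 0; -1 -0.03 -0.2 0 0; -1 -0.01 -0.1 0 0; -1 0 0 0 0; -1 0 0 0 0; -1 0.16 1 0 0; -1 0.32 2 0 0; -1 0 0 3 0; -1 0 0 4 0; -1 0 0 4 0; -1 0 0 0 0")

```text
t: 7.43
position: [0.4887, 0.0841, 0.3025]
orientation: [0.249, 3.123, 0.007]
wrist_force: [0.5, 0.6, 0.5]
gripper_width: -0.003
grasp_force: 0.0
```

```bash
python3 -c "
from h import *
fit('w5.png')"
```

```text
t 7.4333 [-26.   24.8 302.5] [0.5 0.6 0.5] 937 lean to +y, mod 90: [(np.float64(0.6675731272562081), np.float64(68.5)), (np.float64(0.6925869562357507), np.float64(68.0)), (np.float64(0.8073554304816885), np.float64(69.0)), (np.float64(0.8644192711527183), np.float64(67.5))]
```

View pics/w5.png

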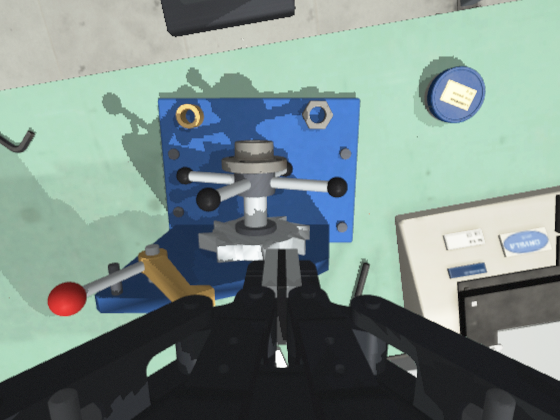

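The handle now leans about 22° the other way: upper ball at (208,199). The pawl is still back, with its ball at (67,298). Now I go to the pivot side of the red ball.

arm_command(moves="-1 0.44 -3.72 0 0; -1 0.44 -3.72 0 0; -1 0.44 -3.72 0 0; -1 0.44 -3.72 0 0; -1 0.44 -3.72 0 0; -1 0 0 0 0; -1 0 0 -3 0; -1 0 0 -3 0; -1 0 0 -1.6 0; -1 0 0 0 0; -1 0 0 0 0")

```text
t: 8.4
position: [0.5074, -0.1027, 0.2187]
orientation: [-0.25, -3.129, 0.002]
wrist_force: [0.6, -0.1, 0.7]
gripper_width: 0.002
grasp_force: 0.0
```

```bash
python3 -c "
from h import *
look()"
```

```text
8.4 [  21.7 -156.8  218.7] [ 0.6 -0.1  0.7]
red 879 [  17.5 -114.2  229.6]
black 869 [-30.15 -32.25 179.55] [-22.  -26.8 187.2]
```

arm_command(moves="-1 0.3 0 0.5 0; -1 0.08 0.5 0 0; -1 0.08 0.5 0 0; -1 0.08 0.5 0 0; -1 0.08 0.5 0 0; -1 0.08 0.5 0 0; -1 0.08 0.5 0 0; -1 0.08 0.5 0 0; -1 0.08 0.5 0 0; -1 0.08 0.5 0 0; -1 0.08 0.5 0 0; -1 0.08 0.5 0 0")

```text
t: 9.45
position: [0.5197, -0.0475, 0.2243]
orientation: [-0.25, -3.132, -0.0]
wrist_force: [0.2, -0.4, 0.2]
gripper_width: 0.0
grasp_force: 0.0
```

arm_command(moves="-1 0.06 0.4 0 0; -1 0.06 0.4 0 0; -1 0.06 0.4 0 0; -1 0 0 0 0; -1 0 0 0 0; -1 0 0 0 0")

```text
t: 9.95
position: [0.5214, -0.0363, 0.2243]
orientation: [-0.25, -3.132, 0.0]
wrist_force: [-0.3, 0.2, 0.3]
gripper_width: 0.003
grasp_force: 0.0
```

```bash
python3 -c "
from h import *
look()"
```

```text
9.95 [ 25.1 -89.1 224.3] [-0.3  0.2  0.3]
red 992 [ 18.3 -51.6 232.3]
black 730 [-30.3  -29.55 181.  ] [-21.8 -22.  186.6]
```

arm_command(moves="-1 -0.16 -1 0 0; -1 -0.16 -1 0 0; -1 0 0 3 0; -1 0 0 4 0; -1 0 0 1 0; -1 0.4 2.4 0 0; -1 0.4 2.4 0 0; -1 0.4 2.4 0 0; -1 0.4 2.4 0 0; -1 0 0 0 0; -1 0 0 0 0")

```text
t: 10.92
position: [0.5343, 0.04, 0.3041]
orientation: [-0.248, -3.132, 0.001]
wrist_force: [-0.3, -0.1, 0.1]
gripper_width: 0.0
grasp_force: 0.0
```

```bash
python3 -c "
from h import *
look('w6.png');fit('w7.png')"
```

```text
10.9167 [ 26.  -11.7 304.1] [-0.3 -0.1  0.1]
red 601 [ 22.1 -48.1 233.1]
black 409 [-30.15 -27.9  183.1 ] [-21.9 -19.8 187. ]
t 10.9667 [ 26.2 -13.  304.3] [-0.2 -0.8 -0.1] 1024 lean to +y, mod 90: [(np.float64(0.6666102981679161), np.float64(68.5)), (np.float64(0.6989521970353814), np.float64(68.0)), (np.float64(0.8032535716502284), np.float64(69.0)), (np.float64(0.8640265289808595), np.float64(67.5))]
```

View pics/w6.png

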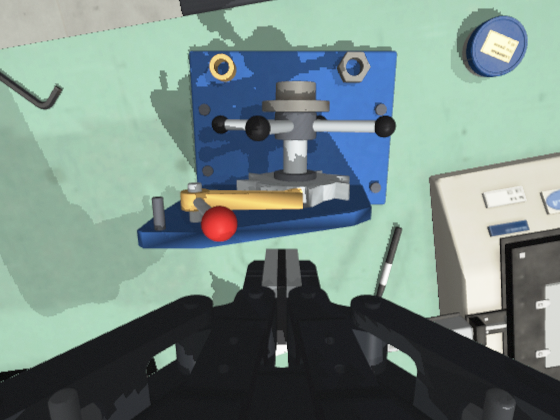

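The red ball at (219,224) is back where it started (-48.1, 233.1 now, against -48.1, 233.2 before), so the pawl is fully down. The upper handle ball is at (258,128), one notch back, and the loose parts haven't moved. The fingers are touching nothing.

```bash
python3 -c "
from rig import ctrl
print(ctrl.job_done())"
```

```text
the job is handed in; nothing more can be done
None
```

The job is handed in at about 11 s: I threw the pawl back, turned the wheel back one notch (the handle now leans about 22° to the other side) and dropped the pawl in, its red ball measured back at its starting position; no loose part in view had moved.

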